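# Gauge a model slab's tongue in the slot gauge

## Task

Take the slab that stands alone at the end of the drying rack and size its tongue on the slot gauge: pressing only lightly, try the foot of the tongue in the slots from the narrowest upwards, and leave the slab let go and upright in the first slot that takes the foot, fully home with the collar resting on the gauge. Never let the collar sink into a slot that is too wide, and leave the other slabs and everything else on the table where they are.

Things in the scene. Friction and masses are not known exactly. Their poses are not given: they have to be found in the camera images.
- gauge: slot gauge, fixed: aluminium block 70 (own x) x 170 (own y) mm, top 50 mm over the table, on a rubber pad (gives 1 mm per 8 N) and base 110 x 215. Five slots along own x, open at both ends, 34 mm deep, square-edged, centres 30 mm apart along own y, narrowest at -y. Origin: centre of underside. Slab home: foot in, collar's step on the gauge's top; in a wider slot the collar sinks in too.
- slot1 (a point): centre of the mouth of slot 1, at the level of the gauge's top face (50 mm over the table), 5 mm wide along own y, the narrowest; axes as the gauge
- slot2 (a point): centre of the mouth of slot 2, at the level of the gauge's top face (50 mm over the table), 9 mm wide along own y; axes as the gauge
- slot3 (a point): centre of the mouth of slot 3, at the level of the gauge's top face (50 mm over the table), 13 mm wide along own y; axes as the gauge
- slot4 (a point): centre of the mouth of slot 4, at the level of the gauge's top face (50 mm over the table), 17 mm wide along own y; axes as the gauge
- slot5 (a point): centre of the mouth of slot 5, at the level of the gauge's top face (50 mm over the table), 21 mm wide along own y, the widest; axes as the gauge
- rack: wooden drying rack, fixed, 100 (own x) x 205 (own y) x 75 mm high: floor 10 thick, two slotted cheeks guide the slabs' side edges (grooves 27 wide, 48 clear between cheeks along x). Grooves at own y -70, -35, 0, 35, 70: lone slab at -70, -35 is empty, the others at 0, 35, 70. Slabs stand on the floor, their x along the rack's x. Origin: centre of underside.
- lone_groove (a point): the rack's floor in the middle of the groove where the lone slab stands, 10 mm over the table; axes as the rack
- slab_a_mid (a point): model slab (4 look alike) on edge. Body 70 (own x) x 24 thick (own y) x 74 tall; under it a stepped tongue, 50 wide, lower edges rounded 1.5: collar 12 long, then foot 18 long, 4 thinner. Foot thickness unknown, 4 to 20, differs per slab: 1 mm under one of the slot widths. Point: centre, half-way up its 104 mm (foot bottom 52 lower, collar's step 34 lower); z up. 0.1 kg, firm. Any of the 4 may be the lone one.
- slab_b_mid (a point): model slab (4 look alike) on edge. Body 70 (own x) x 24 thick (own y) x 74 tall; under it a stepped tongue, 50 wide, lower edges rounded 1.5: collar 12 long, then foot 18 long, 4 thinner. Foot thickness unknown, 4 to 20, differs per slab: 1 mm under one of the slot widths. Point: centre, half-way up its 104 mm (foot bottom 52 lower, collar's step 34 lower); z up. 0.1 kg, firm. Any of the 4 may be the lone one.
- slab_c_mid (a point): model slab (4 look alike) on edge. Body 70 (own x) x 24 thick (own y) x 74 tall; under it a stepped tongue, 50 wide, lower edges rounded 1.5: collar 12 long, then foot 18 long, 4 thinner. Foot thickness unknown, 4 to 20, differs per slab: 1 mm under one of the slot widths. Point: centre, half-way up its 104 mm (foot bottom 52 lower, collar's step 34 lower); z up. 0.1 kg, firm. Any of the 4 may be the lone one.
- slab_d_mid (a point): model slab (4 look alike) on edge. Body 70 (own x) x 24 thick (own y) x 74 tall; under it a stepped tongue, 50 wide, lower edges rounded 1.5: collar 12 long, then foot 18 long, 4 thinner. Foot thickness unknown, 4 to 20, differs per slab: 1 mm under one of the slot widths. Point: centre, half-way up its 104 mm (foot bottom 52 lower, collar's step 34 lower); z up. 0.1 kg, firm. Any of the 4 may be the lone one.
- tape: roll of paper tape lying flat, 80 mm across, 46 mm high, origin under its centre; leave it alone
- glue: white glue bottle with red cap, 36 mm across, 95 mm high, standing, origin under its centre; leave it alone
- knife: yellow cutter knife on the wooden board at the table's far side, 150 x 24 x 14 mm; leave it alone
- rule: dark steel rule on the wooden board at the far side, 200 x 30 x 4 mm; leave it alone
- phone: black phone on the papers at the far side, 155 x 75 x 9 mm; leave it alone
There are look-alikes about, which are no part of the job. Leave any pink or purple look-alike of the part that bears slab_d_mid alone.

How it is judged:
On the way, in this order (a step that is already met when the one before it is completed fails the run):
1. the lone slab is lifted out of the drying rack, the other three stay (((z of slab_a_mid in the frame of rack above 0.105 m and y of each of slab_b_mid, slab_c_mid, slab_d_mid in the frame of rack above -0.03 m and distance of each of slab_b_mid, slab_c_mid, slab_d_mid from where it was at the start of the episode below 0.012 m and angle between each of slab_b_mid, slab_c_mid, slab_d_mid's own z axis and vertical below 0.08 rad) or (z of slab_b_mid in the frame of rack above 0.105 m and y of each of slab_a_mid, slab_c_mid, slab_d_mid in the frame of rack above -0.03 m and distance of each of slab_a_mid, slab_c_mid, slab_d_mid from where it was at the start of the episode below 0.012 m and angle between each of slab_a_mid, slab_c_mid, slab_d_mid's own z axis and vertical below 0.08 rad) or (z of slab_c_mid in the frame of rack above 0.105 m and y of each of slab_a_mid, slab_b_mid, slab_d_mid in the frame of rack above -0.03 m and distance of each of slab_a_mid, slab_b_mid, slab_d_mid from where it was at the start of the episode below 0.012 m and angle between each of slab_a_mid, slab_b_mid, slab_d_mid's own z axis and vertical below 0.08 rad) or (z of slab_d_mid in the frame of rack above 0.105 m and y of each of slab_a_mid, slab_b_mid, slab_c_mid in the frame of rack above -0.03 m and distance of each of slab_a_mid, slab_b_mid, slab_c_mid from where it was at the start of the episode below 0.012 m and angle between each of slab_a_mid, slab_b_mid, slab_c_mid's own z axis and vertical below 0.08 rad))), for 0.1 s.
2. its foot is tried on the mouth of the narrowest slot first (((y of slab_a_mid in the frame of slot1 between -0.008 and 0.008 m and z of slab_a_mid in the frame of slot1 below 0.06 m and contact force between slab_a and gauge above 0.3 N) or (y of slab_b_mid in the frame of slot1 between -0.008 and 0.008 m and z of slab_b_mid in the frame of slot1 below 0.06 m and contact force between slab_b and gauge above 0.3 N) or (y of slab_c_mid in the frame of slot1 between -0.008 and 0.008 m and z of slab_c_mid in the frame of slot1 below 0.06 m and contact force between slab_c and gauge above 0.3 N) or (y of slab_d_mid in the frame of slot1 between -0.008 and 0.008 m and z of slab_d_mid in the frame of slot1 below 0.06 m and contact force between slab_d and gauge above 0.3 N))), for 0.05 s.
3. its foot is home in the slot that fits it, the collar on the gauge (((z of slab_a_mid in the frame of gauge between 0.081 and 0.087 m and x of slab_a_mid in the frame of gauge between -0.015 and 0.015 m and (y of slab_a_mid in the frame of slot1 between -0.0016 and 0.0016 m or y of slab_a_mid in the frame of slot2 between -0.0016 and 0.0016 m or y of slab_a_mid in the frame of slot3 between -0.0016 and 0.0016 m or y of slab_a_mid in the frame of slot4 between -0.0016 and 0.0016 m or y of slab_a_mid in the frame of slot5 between -0.0016 and 0.0016 m) and angle between slab_a_mid's own z axis and vertical below 0.06 rad and angle between the y axis of slab_a_mid and the y axis of gauge, either way round below 0.1 rad and y of each of slab_b_mid, slab_c_mid, slab_d_mid in the frame of rack above -0.03 m and distance of each of slab_b_mid, slab_c_mid, slab_d_mid from where it was at the start of the episode below 0.012 m and angle between each of slab_b_mid, slab_c_mid, slab_d_mid's own z axis and vertical below 0.08 rad and contact force between slab_a and gauge above 0.3 N) or (z of slab_b_mid in the frame of gauge between 0.081 and 0.087 m and x of slab_b_mid in the frame of gauge between -0.015 and 0.015 m and (y of slab_b_mid in the frame of slot1 between -0.0016 and 0.0016 m or y of slab_b_mid in the frame of slot2 between -0.0016 and 0.0016 m or y of slab_b_mid in the frame of slot3 between -0.0016 and 0.0016 m or y of slab_b_mid in the frame of slot4 between -0.0016 and 0.0016 m or y of slab_b_mid in the frame of slot5 between -0.0016 and 0.0016 m) and angle between slab_b_mid's own z axis and vertical below 0.06 rad and angle between the y axis of slab_b_mid and the y axis of gauge, either way round below 0.1 rad and y of each of slab_a_mid, slab_c_mid, slab_d_mid in the frame of rack above -0.03 m and distance of each of slab_a_mid, slab_c_mid, slab_d_mid from where it was at the start of the episode below 0.012 m and angle between each of slab_a_mid, slab_c_mid, slab_d_mid's own z axis and vertical below 0.08 rad and contact force between slab_b and gauge above 0.3 N) or (z of slab_c_mid in the frame of gauge between 0.081 and 0.087 m and x of slab_c_mid in the frame of gauge between -0.015 and 0.015 m and (y of slab_c_mid in the frame of slot1 between -0.0016 and 0.0016 m or y of slab_c_mid in the frame of slot2 between -0.0016 and 0.0016 m or y of slab_c_mid in the frame of slot3 between -0.0016 and 0.0016 m or y of slab_c_mid in the frame of slot4 between -0.0016 and 0.0016 m or y of slab_c_mid in the frame of slot5 between -0.0016 and 0.0016 m) and angle between slab_c_mid's own z axis and vertical below 0.06 rad and angle between the y axis of slab_c_mid and the y axis of gauge, either way round below 0.1 rad and y of each of slab_a_mid, slab_b_mid, slab_d_mid in the frame of rack above -0.03 m and distance of each of slab_a_mid, slab_b_mid, slab_d_mid from where it was at the start of the episode below 0.012 m and angle between each of slab_a_mid, slab_b_mid, slab_d_mid's own z axis and vertical below 0.08 rad and contact force between slab_c and gauge above 0.3 N) or (z of slab_d_mid in the frame of gauge between 0.081 and 0.087 m and x of slab_d_mid in the frame of gauge between -0.015 and 0.015 m and (y of slab_d_mid in the frame of slot1 between -0.0016 and 0.0016 m or y of slab_d_mid in the frame of slot2 between -0.0016 and 0.0016 m or y of slab_d_mid in the frame of slot3 between -0.0016 and 0.0016 m or y of slab_d_mid in the frame of slot4 between -0.0016 and 0.0016 m or y of slab_d_mid in the frame of slot5 between -0.0016 and 0.0016 m) and angle between slab_d_mid's own z axis and vertical below 0.06 rad and angle between the y axis of slab_d_mid and the y axis of gauge, either way round below 0.1 rad and y of each of slab_a_mid, slab_b_mid, slab_c_mid in the frame of rack above -0.03 m and distance of each of slab_a_mid, slab_b_mid, slab_c_mid from where it was at the start of the episode below 0.012 m and angle between each of slab_a_mid, slab_b_mid, slab_c_mid's own z axis and vertical below 0.08 rad and contact force between slab_d and gauge above 0.3 N))), for 0.2 s.
At the end, for the whole second after the job is handed in: the slab that stood alone stands in the slot that fits, its collar's step within 3 mm of the gauge's top, within 1.6 mm of that slot's middle across and 15 mm along it, upright within 0.06 rad, at rest; the three other slabs still stand in their grooves (moved less than 12 mm) (((z of slab_a_mid in the frame of gauge between 0.081 and 0.087 m and x of slab_a_mid in the frame of gauge between -0.015 and 0.015 m and (y of slab_a_mid in the frame of slot1 between -0.0016 and 0.0016 m or y of slab_a_mid in the frame of slot2 between -0.0016 and 0.0016 m or y of slab_a_mid in the frame of slot3 between -0.0016 and 0.0016 m or y of slab_a_mid in the frame of slot4 between -0.0016 and 0.0016 m or y of slab_a_mid in the frame of slot5 between -0.0016 and 0.0016 m) and angle between slab_a_mid's own z axis and vertical below 0.06 rad and angle between the y axis of slab_a_mid and the y axis of gauge, either way round below 0.1 rad and y of each of slab_b_mid, slab_c_mid, slab_d_mid in the frame of rack above -0.03 m and distance of each of slab_b_mid, slab_c_mid, slab_d_mid from where it was at the start of the episode below 0.012 m and angle between each of slab_b_mid, slab_c_mid, slab_d_mid's own z axis and vertical below 0.08 rad and linear speed of slab_a below 0.02 m/s) or (z of slab_b_mid in the frame of gauge between 0.081 and 0.087 m and x of slab_b_mid in the frame of gauge between -0.015 and 0.015 m and (y of slab_b_mid in the frame of slot1 between -0.0016 and 0.0016 m or y of slab_b_mid in the frame of slot2 between -0.0016 and 0.0016 m or y of slab_b_mid in the frame of slot3 between -0.0016 and 0.0016 m or y of slab_b_mid in the frame of slot4 between -0.0016 and 0.0016 m or y of slab_b_mid in the frame of slot5 between -0.0016 and 0.0016 m) and angle between slab_b_mid's own z axis and vertical below 0.06 rad and angle between the y axis of slab_b_mid and the y axis of gauge, either way round below 0.1 rad and y of each of slab_a_mid, slab_c_mid, slab_d_mid in the frame of rack above -0.03 m and distance of each of slab_a_mid, slab_c_mid, slab_d_mid from where it was at the start of the episode below 0.012 m and angle between each of slab_a_mid, slab_c_mid, slab_d_mid's own z axis and vertical below 0.08 rad and linear speed of slab_b below 0.02 m/s) or (z of slab_c_mid in the frame of gauge between 0.081 and 0.087 m and x of slab_c_mid in the frame of gauge between -0.015 and 0.015 m and (y of slab_c_mid in the frame of slot1 between -0.0016 and 0.0016 m or y of slab_c_mid in the frame of slot2 between -0.0016 and 0.0016 m or y of slab_c_mid in the frame of slot3 between -0.0016 and 0.0016 m or y of slab_c_mid in the frame of slot4 between -0.0016 and 0.0016 m or y of slab_c_mid in the frame of slot5 between -0.0016 and 0.0016 m) and angle between slab_c_mid's own z axis and vertical below 0.06 rad and angle between the y axis of slab_c_mid and the y axis of gauge, either way round below 0.1 rad and y of each of slab_a_mid, slab_b_mid, slab_d_mid in the frame of rack above -0.03 m and distance of each of slab_a_mid, slab_b_mid, slab_d_mid from where it was at the start of the episode below 0.012 m and angle between each of slab_a_mid, slab_b_mid, slab_d_mid's own z axis and vertical below 0.08 rad and linear speed of slab_c below 0.02 m/s) or (z of slab_d_mid in the frame of gauge between 0.081 and 0.087 m and x of slab_d_mid in the frame of gauge between -0.015 and 0.015 m and (y of slab_d_mid in the frame of slot1 between -0.0016 and 0.0016 m or y of slab_d_mid in the frame of slot2 between -0.0016 and 0.0016 m or y of slab_d_mid in the frame of slot3 between -0.0016 and 0.0016 m or y of slab_d_mid in the frame of slot4 between -0.0016 and 0.0016 m or y of slab_d_mid in the frame of slot5 between -0.0016 and 0.0016 m) and angle between slab_d_mid's own z axis and vertical below 0.06 rad and angle between the y axis of slab_d_mid and the y axis of gauge, either way round below 0.1 rad and y of each of slab_a_mid, slab_b_mid, slab_c_mid in the frame of rack above -0.03 m and distance of each of slab_a_mid, slab_b_mid, slab_c_mid from where it was at the start of the episode below 0.012 m and angle between each of slab_a_mid, slab_b_mid, slab_c_mid's own z axis and vertical below 0.08 rad and linear speed of slab_d below 0.02 m/s))); the robot touches nothing.
It fails at once if the slab is pressed on the gauge with more than 30 N (contact force between any of slab_a, slab_b, slab_c, slab_d and gauge above 30 N).
It fails at once if a collar sinks more than 6 mm into the gauge (a slot too wide) ((z of slab_a_mid in the frame of gauge below 0.078 m and x of slab_a_mid in the frame of gauge between -0.05 and 0.05 m and y of slab_a_mid in the frame of gauge between -0.085 and 0.085 m) or (z of slab_b_mid in the frame of gauge below 0.078 m and x of slab_b_mid in the frame of gauge between -0.05 and 0.05 m and y of slab_b_mid in the frame of gauge between -0.085 and 0.085 m) or (z of slab_c_mid in the frame of gauge below 0.078 m and x of slab_c_mid in the frame of gauge between -0.05 and 0.05 m and y of slab_c_mid in the frame of gauge between -0.085 and 0.085 m) or (z of slab_d_mid in the frame of gauge below 0.078 m and x of slab_d_mid in the frame of gauge between -0.05 and 0.05 m and y of slab_d_mid in the frame of gauge between -0.085 and 0.085 m)).
It fails at once if more than one slab is taken or disturbed (distance of each of slab_a_mid, slab_b_mid from where it was at the start of the episode above 0.02 m or distance of each of slab_a_mid, slab_c_mid from where it was at the start of the episode above 0.02 m or distance of each of slab_a_mid, slab_d_mid from where it was at the start of the episode above 0.02 m or distance of each of slab_b_mid, slab_c_mid from where it was at the start of the episode above 0.02 m or distance of each of slab_b_mid, slab_d_mid from where it was at the start of the episode above 0.02 m or distance of each of slab_c_mid, slab_d_mid from where it was at the start of the episode above 0.02 m).
It fails at once if the tape, glue bottle, knife, rule or phone is moved more than 3 cm (distance of any of tape, glue, knife, rule, phone from where it was at the start of the episode above 0.03 m).
It also fails if it takes over 72 s, if anything falls off the work surface, if the arm or the gripper's body presses on something with over 40 N, if the wrist force passes 120 N, or if a joint passes its speed limit or range.

## Robot

A 6-joint arm with a two-finger parallel gripper is mounted at the origin on the work surface. World frame = base frame: x ahead of the robot, y to its left, z up, the work surface at z = 0. Lengths are in m, angles in rad, forces in N, time in s.
With the tool pointing down it reaches from about 0.3 to 0.775 m from the base axis. Payload 14.6 kg.
Tool frame: the origin (TCP) lies midway between the tips of the shut fingers; the grasp point (between the pads) lies 19 mm behind it (ctrl.pinch_z is the distance from the TCP to the grasp point, in m); z points along the fingers, y is the line along which they close (so a half turn about z gives the same grasp; the last joint's range is limited). The gripper opens to 94 mm and grips with 3 to 60 N. Pads are 16 mm wide; open, the fingers measure 119 mm over their backs; the gripper's body (75 mm by 177 mm) begins 78 mm behind the grasp point.
Start: joints at [-1.173, 0.3, 1.521, -0, 1.321, -0.067], TCP at [0.247, -0.492, 0.205] pointing down, gripper open.
Joint ranges: [-3.03, 3.03], [-0.79, 2.21], [0.23, 2.52], [-1.04, 4.18], [0, 3.07], [-2.55, 2.55]. Speed limits (rad/s): [2.22, 2.22, 2.57, 3.14, 3.14, 3.14].

## Interface

Orientations are given as [roll, pitch, yaw] about the fixed x, y, z axes, in that order (R = Rz(yaw) Ry(pitch) Rx(roll)).
In Python, from station import ctrl gives the robot as it stands.
- The arm moves only by the tool jog_arm, never from a script. Its argument "motion" is a list of rows, each a list of 7 numbers: the shift along the tool's x, y, z in m, then the turn, a rotation vector about the tool's x, y, z in rad, then the opening, from -1 (shut) to 1 (fully open). In form: [[tx, ty, tz, rx, ry, rz, gripper], ...]. A call has 1 to 5 rows; each row shifts and turns the commanded pose from where the row before left it, along the tool's axes as they then stand; what a row does not reach is not made up. A row lasts 1/10 s, in which the tool goes at most 50 mm and 8.59 degrees, less where a joint would pass 70% of its speed; a pose out of reach is approached as far as the arm can. A call is refused whole if a number of a shift passes 0.05 or a number of a turn 0.15, either way. A call with a gripper value outside its range is refused whole. The fingers move at their own pace and stop on an object; "squeeze" is the grip in N (left out, the last holds). Time passes only in rows, so rows that do not move let the fingers close. It gives the time, the measured TCP pose, the force, the opening and the grip force at its end, in the units of the state.
- ctrl.get_obs(): the state, without advancing time (a new reading comes with each control period).
- ctrl.camera(name): name is "side" or "top" or "wrist"; returns the picture (384x512x3 uint8, red, green, blue); there is no depth.
- ctrl.camera_model(name): a dict with "intrinsics" (3x3 intrinsics, pixels), "rvec" (rotation vector, rad) and "tvec" (3), from world to camera coordinates, as OpenCV has them. Camera axes: x right, y down, z forward; pixel columns grow to the right and rows downward; lengths in m; the calibration is good to about 2 mm. A picture is of the moment at which its call begins: read the wrist's pose just before it. camera_model takes no time and is no camera call; for the wrist camera it gives the pose at the moment of the call.
- ctrl.hand_in(): hands the job in; it is judged then, once.
The state is a dict: "time_s": time; "qpos": joint angles; "joint_vel": joint speeds; "tau": joint torques, N m; "ee_pos": TCP position; "eef_rot": TCP orientation; "force": force on the tool from outside, world axes, zero at the start; "moment": the same for the moment, N m; "grip_width": finger opening in m; "grip_force": force on a finger pad.
Only numpy, scipy, OpenCV 4.12 (cv2) and the standard library are available. Lean on these libraries where they do the work, as an engineer would, in place of code of your own. Each camera call takes 0.05 s, during which the arm holds its last target. There are 200 camera calls.

## Working session

There is one attempt and no reset: what is moved stays moved. The work goes in short steps, Python scripts to look and compute and a tool call to move; the robot and the scene stay as the last step left them, time stands still between calls to the robot, and variables do not carry over. Pictures are saved under pics/ and viewed, at most 10 in all, crops included, and the job is handed in when it is done.

Besides the shell and the picture viewer there is one more tool, called after ">>>" as name([rows], argument=value, ...), one row to a line, values as JSON. jog_arm: Moves the arm, as the interface text tells. Its arguments: {"type":"object","properties":{"motion":{"type":"array"},"squeeze":{"type":"number"}},"required":["motion"]}

```bash
mkdir -p pics; ls
cat > h.py <<'E'
import numpy as np, cv2, sys
from station import ctrl
def snap(n,f):
    im=ctrl.camera(n); cv2.imwrite(f'pics/{f}.png',im[:,:,::-1]); return im
def ray(n,uv,z,m=None):
    m=m or ctrl.camera_model(n); R=cv2.Rodrigues(np.array(m['rvec'],float))[0]; t=np.array(m['tvec'],float).ravel()
    d=R.T@np.linalg.inv(m['intrinsics'])@np.array([uv[0],uv[1],1.]); c=-R.T@t
    return c+d*(z-c[2])/d[2]
def proj(n,P,m=None):
    m=m or ctrl.camera_model(n)
    return cv2.projectPoints(np.array(P,float).reshape(-1,1,3),np.array(m['rvec'],float),np.array(m['tvec'],float),np.array(m['intrinsics'],float),None)[0].reshape(-1,2)
E
python3 - <<'E'
from h import *
a=snap('top','top');b=snap('side','side')
cv2.imwrite('pics/both.png',cv2.resize(np.vstack([a,b])[:,:,::-1],None,fx=.78,fy=.78))
o=ctrl.get_obs();print({k:np.round(v,3) for k,v in o.items()})
for n in('top','side'):
  m=ctrl.camera_model(n);R=cv2.Rodrigues(np.array(m['rvec']))[0];print(n,-R.T@np.array(m['tvec']).ravel(),m['intrinsics'],R.round(2).tolist())
E
```

```text
pics
{'time_s': np.float64(0.1), 'qpos': array([-1.173,  0.3  ,  1.522,  0.   ,  1.321, -0.067]), 'joint_vel': array([ 0.002,  0.   ,  0.   ,  0.002, -0.   , -0.   ]), 'tau': array([ 1.0000e-03, -5.3264e+01, -3.5328e+01,  7.1000e-02,  2.3000e-02,
       -0.0000e+00]), 'ee_pos': array([ 0.246, -0.491,  0.205]), 'eef_rot': array([-3.141, -0.   ,  0.465]), 'force': array([-0.857, -0.419,  0.116]), 'moment': array([0.038, 0.053, 0.008]), 'grip_force': np.float64(0.0), 'grip_width': np.float64(0.094)}
top [0.40891624 0.00918623 1.0914649 ] [[431.34543362   0.         256.68151498]
 [  0.         431.34543362 196.04783235]
 [  0.           0.           1.        ]] [[-0.02, -1.0, 0.01], [-0.99, 0.02, -0.15], [0.15, -0.01, -0.99]]
side [0.27932664 0.8418945  0.88030213] [[496.08558568   0.         259.2433445 ]
 [  0.         496.08558568 181.54371406]
 [  0.           0.           1.        ]] [[-0.96, -0.29, -0.02], [-0.18, 0.66, -0.73], [0.22, -0.7, -0.68]]
```

View pics/top.png

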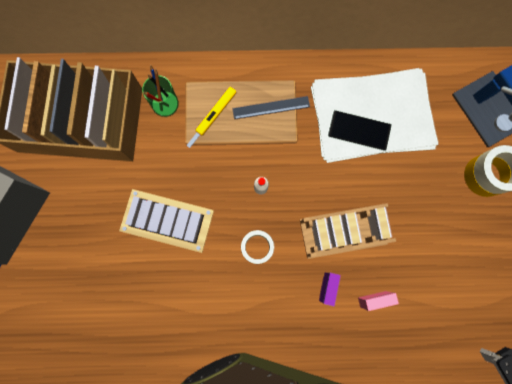

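View pics/side.png

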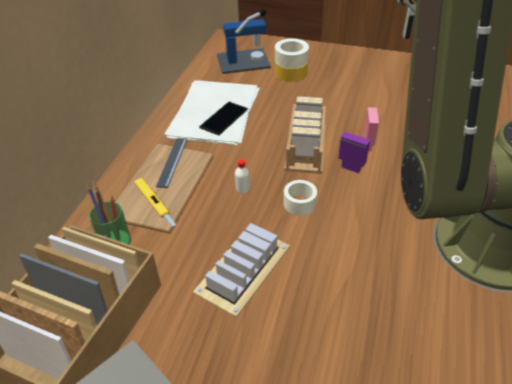

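The top view shows the gauge at about (167,220) and the rack at about (347,230), with the lone slab at its right end near (382,222). Next I'll look closer at both.

Run:
```python
from h import *
a=cv2.imread('pics/top.png')
g=cv2.resize(a[182:258,112:222],None,fx=5,fy=5,interpolation=cv2.INTER_CUBIC)[:,:520]
r=cv2.resize(a[192:266,292:402],None,fx=5,fy=5,interpolation=cv2.INTER_CUBIC)[:,:520]
cv2.imwrite('pics/crop.png',cv2.resize(np.vstack([g,r]),None,fx=.8,fy=.8))
```

```text
(no output)
```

View pics/crop.png

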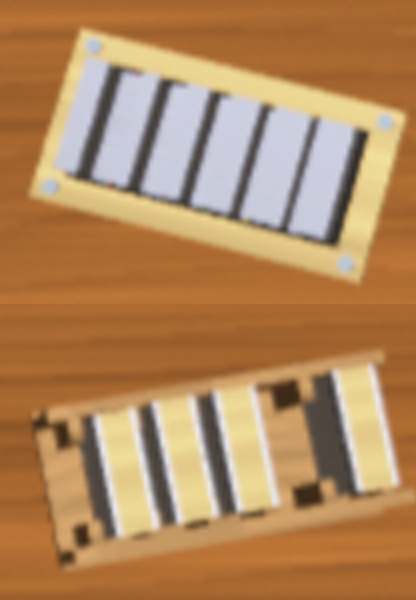

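Upper half is the gauge: its slots get narrower towards the image right, which is world -y. Lower half is the rack, with the lone slab at the right end. Now rough positions.

Run:
```python
from h import *
a=cv2.imread('pics/top.png').astype(int)
def P(crop,uv,z): 
    o={'g':(112,182,0),'r':(292,192,304)}[crop]
    return ray('top',(o[0]+uv[0]/4-.4,o[1]+(uv[1]-o[2])/4-.4),z)
# gauge base corners
c=[P('g',u,.008) for u in((83,29),(404,112),(361,282),(30,194))]
print('base',np.round(c,3),np.mean(c,0)); d=(c[0]-c[1]+c[3]-c[2]);print('gauge yaw',np.degrees(np.arctan2(-d[0],d[1])),np.linalg.norm(c[0]-c[1]))
top=[P('g',u,.05) for u in((88,60),(365,130),(335,243),(57,170))];print('block',np.mean(top,0),np.linalg.norm(top[0]-top[1]))
s=[P('r',u,.114) for u in((333,372),(377,364),(399,486),(355,494))];print('slab',np.mean(s,0),np.linalg.norm(s[0]-s[1]),np.linalg.norm(s[1]-s[2])); d=s[0]-s[3]+s[1]-s[2];print('yaw slab x',np.degrees(np.arctan2(d[1],d[0])))
m=ctrl.camera_model('wrist');R=cv2.Rodrigues(np.array(m['rvec']))[0];cp=-R.T@np.array(m['tvec']).ravel()
from scipy.spatial.transform import Rotation as Q
o=ctrl.get_obs();T=Q.from_euler('xyz',o['eef_rot']).as_matrix()
print('cam in tool',T.T@(cp-o['ee_pos']),(T.T@R.T).round(3),m['intrinsics'])
```

```text
base [[0.601 0.309 0.008]
 [0.544 0.106 0.008]
 [0.438 0.133 0.008]
 [0.497 0.34  0.008]] [0.51991276 0.22198803 0.008     ]
gauge yaw -15.792940309357505 0.21118063916332977
block [0.51759502 0.21871777 0.05      ] 0.17451799817591368
slab [ 0.49289117 -0.29146808  0.114     ] 0.025907988777699755 0.07033036302776301
yaw slab x 6.519614531634841
cam in tool [ 0.08416182  0.00073816 -0.17945406] [[ 0.001 -0.957 -0.288]
 [ 1.     0.001 -0.   ]
 [ 0.    -0.288  0.957]] [[277.48011512   0.         250.56987216]
 [  0.         277.48011512 193.78779427]
 [  0.           0.           1.        ]]
```

```bash
cat >> h.py <<'E'
def plan(x,y,z,yaw):
    """remaining shift (tool axes, after the turn) and turn about tool z; tool pointing down"""
    o=ctrl.get_obs();p=o['ee_pos'];w=o['eef_rot'][2];d=np.array([x,y,z])-p
    rz=-(yaw-w); rz=(rz+np.pi)%(2*np.pi)-np.pi
    s=np.array([np.cos(yaw)*d[0]+np.sin(yaw)*d[1],np.sin(yaw)*d[0]-np.cos(yaw)*d[1],-d[2]])
    print('turn tool z',round(rz,3),'then shift',s.round(4),'|',p.round(4),round(w,4),'t',o['time_s'],'F',np.round(o['force'],2),'grip',np.round([o['grip_width'],o['grip_force']],3))
E
python3 -c "
from h import *
plan(.493,-.291,.205,.14)"
```

```text
turn tool z 0.325 then shift [ 2.721e-01 -1.641e-01 -1.000e-04] | [ 0.2464 -0.4914  0.2049] 0.4648 t 0.1 F [-0.86 -0.42  0.12] grip [0.094 0.   ]
```

>>> jog_arm([
  [0,0,0,0,0,0.11,0.3],
  [0,0,0,0,0,0.11,0.3],
  [0,0,0,0,0,0.11,0.3],
])

```text
time_s: 0.4
ee_pos: [0.2465, -0.4915, 0.2051]
eef_rot: [-3.141, 0.0, 0.13]
force: [-0.1, -0.4, -0.4]
grip_width: 0.0733
grip_force: 0.0
```

```bash
python3 -c "
from h import *
plan(.493,-.291,.205,.14)"
```

```text
turn tool z -0.01 then shift [ 2.721e-01 -1.641e-01  1.000e-04] | [ 0.2465 -0.4915  0.2051] 0.1303 t 0.4 F [-0.12 -0.41 -0.43] grip [0.073 0.   ]
```

>>> jog_arm([
  [0.045,-0.027,0,0,0,-0.01,0.3],
  [0.045,-0.027,0,0,0,0,0.3],
  [0.045,-0.027,0,0,0,0,0.3],
  [0.045,-0.027,0,0,0,0,0.3],
  [0.045,-0.027,0,0,0,0,0.3],
])

```text
time_s: 0.9
ee_pos: [0.4416, -0.3322, 0.2053]
eef_rot: [-3.141, 0.0, 0.145]
force: [0.3, -0.8, -0.1]
grip_width: 0.0612
grip_force: 0.0
```

>>> jog_arm([
  [0.045,-0.027,0,0,0,0,0.3],
  [0,0,0,0,0,0,0.3],
])

```text
time_s: 1.1
ee_pos: [0.4823, -0.2984, 0.2049]
eef_rot: [-3.141, -0.0, 0.15]
force: [-0.0, -0.7, -0.1]
grip_width: 0.0611
grip_force: 0.0
```

```bash
python3 -c "
from h import *
plan(.493,-.291,.205,.14)
import pickle
pickle.dump(ctrl.camera_model('wrist'),open('w1.pkl','wb'))
snap('wrist','w1')"
```

```text
turn tool z 0.01 then shift [ 0.0116 -0.0059 -0.0001] | [ 0.4823 -0.2984  0.2049] 0.15 t 1.1 F [-0.04 -0.68 -0.14] grip [0.061 0.   ]
```

View pics/w1.png

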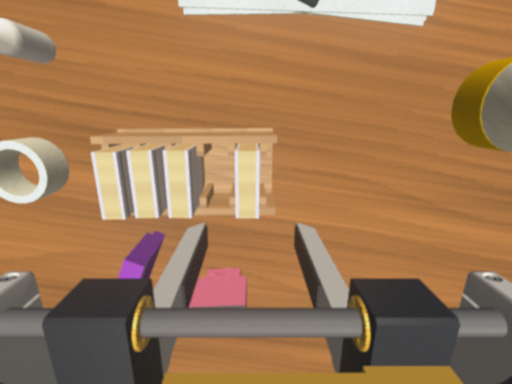

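The wrist view shows the lone slab's top at columns 236-260, rows 145-218, standing square in the picture, with the other slabs at columns 94-200.

Run:
```python
from h import *
import pickle
m=pickle.load(open('w1.pkl','rb'));im=cv2.imread('pics/w1.png')
hsv=cv2.cvtColor(im,cv2.COLOR_BGR2HSV)
roi=np.zeros(im.shape[:2],np.uint8);roi[140:224,80:270]=1
mask=((hsv[:,:,2]>185)&(hsv[:,:,1]<140)).astype(np.uint8)*roi
for c in cv2.findContours(mask,0,1)[0]:
    if cv2.contourArea(c)<300: continue
    r=cv2.minAreaRect(c);b=cv2.boxPoints(r)+.0
    W=np.array([ray('wrist',p,.114,m) for p in b]);e=[W[(i+1)%4]-W[i] for i in range(4)]
    L=max(e,key=np.linalg.norm);L=L*np.sign(L[0])
    print(np.round(b).tolist(),'ctr',W.mean(0).round(4),'size',[round(np.linalg.norm(x),4) for x in e[:2]],'yaw',np.arctan2(L[1],L[0]).round(3))
```

```text
[[90.0, 140.0], [269.0, 140.0], [269.0, 219.0], [90.0, 219.0]] ctr [ 0.4876 -0.2261  0.114 ] size [np.float64(0.1722), np.float64(0.0816)] yaw -1.419
```

Run:
```python
from h import *
import pickle
m=pickle.load(open('w1.pkl','rb'));im=cv2.imread('pics/w1.png')
hsv=cv2.cvtColor(im,cv2.COLOR_BGR2HSV)
print(hsv[180,230:266].tolist());print(hsv[138:150,247].tolist(),hsv[210:224,247].tolist())
mask=((hsv[:,:,2]>190)&(hsv[:,:,1]<110)).astype(np.uint8);mask[:,:80]=0;mask[:,270:]=0;mask[:135]=0;mask[222:]=0
for c in cv2.findContours(mask,0,1)[0]:
    if cv2.contourArea(c)<300: continue
    b=cv2.boxPoints(cv2.minAreaRect(c))
    W=np.array([ray('wrist',p,.114,m) for p in b]);e=[W[(i+1)%4]-W[i] for i in range(4)]
    L=max(e,key=np.linalg.norm);L=L*np.sign(L[0])
    print(np.round(b).tolist(),'ctr',W.mean(0).round(4),'size',[round(np.linalg.norm(x),4) for x in e[:2]],'yaw',np.arctan2(L[1],L[0]).round(3))
```

```text
[[16, 105, 199], [15, 104, 199], [15, 105, 197], [15, 102, 198], [13, 68, 207], [4, 16, 220], [144, 6, 229], [168, 6, 231], [20, 33, 232], [23, 71, 233], [23, 82, 233], [23, 82, 233], [23, 82, 233], [23, 82, 233], [23, 82, 233], [23, 84, 233], [23, 82, 233], [23, 83, 233], [23, 82, 234], [23, 83, 234], [23, 84, 234], [23, 83, 234], [23, 83, 233], [23, 81, 234], [23, 81, 233], [22, 57, 234], [13, 15, 232], [150, 3, 232], [144, 6, 226], [10, 34, 215], [14, 83, 207], [15, 106, 207], [16, 106, 207], [16, 108, 207], [16, 109, 206], [15, 109, 206]]
[[15, 104, 205], [16, 107, 203], [15, 109, 204], [15, 107, 203], [15, 106, 206], [17, 116, 208], [18, 123, 206], [18, 124, 206], [18, 128, 207], [18, 124, 207], [18, 126, 206], [18, 123, 210]] [[23, 85, 229], [23, 88, 228], [22, 87, 226], [22, 89, 227], [22, 88, 225], [23, 86, 228], [23, 86, 228], [20, 92, 224], [17, 114, 206], [14, 133, 184], [14, 147, 177], [14, 150, 179], [14, 148, 181], [14, 150, 182]]
[[90.0, 137.0], [269.0, 136.0], [270.0, 218.0], [90.0, 219.0]] ctr [ 0.4894 -0.2261  0.114 ] size [np.float64(0.1718), np.float64(0.084)] yaw -1.411
```

Run:
```python
from h import *
import pickle
m=pickle.load(open('w1.pkl','rb'));im=cv2.imread('pics/w1.png')
hsv=cv2.cvtColor(im,cv2.COLOR_BGR2HSV)
mask=((hsv[:,:,2]>212)&(hsv[:,:,1]<97)).astype(np.uint8);mask[:,:80]=0;mask[:,270:]=0;mask[:135]=0;mask[222:]=0
for c in cv2.findContours(mask,0,1)[0]:
    if cv2.contourArea(c)<300: continue
    b=cv2.boxPoints(cv2.minAreaRect(c))
    W=np.array([ray('wrist',p,.114,m) for p in b]);e=[W[(i+1)%4]-W[i] for i in range(4)]
    L=max(e,key=np.linalg.norm);L=L*np.sign(L[0])
    print(np.round(b).tolist(),'ctr',W.mean(0).round(4),'size',[round(np.linalg.norm(x),4) for x in e[:2]],'yaw',np.arctan2(L[1],L[0]).round(3))
plan(.492,-.291,.205,.15)
```

```text
[[91.0, 152.0], [114.0, 149.0], [125.0, 218.0], [101.0, 221.0]] ctr [ 0.4713 -0.1549  0.114 ] size [np.float64(0.0238), np.float64(0.0721)] yaw 0.135
[[234.0, 217.0], [234.0, 150.0], [260.0, 150.0], [260.0, 217.0]] ctr [ 0.4942 -0.2936  0.114 ] size [np.float64(0.0697), np.float64(0.0253)] yaw 0.134
[[163.0, 150.0], [187.0, 149.0], [191.0, 217.0], [167.0, 218.0]] ctr [ 0.4835 -0.2238  0.114 ] size [np.float64(0.0234), np.float64(0.071)] yaw 0.122
[[126.0, 151.0], [150.0, 148.0], [158.0, 217.0], [134.0, 219.0]] ctr [ 0.4781 -0.1892  0.114 ] size [np.float64(0.0232), np.float64(0.0716)] yaw 0.136
turn tool z -0.001 then shift [ 0.0127 -0.0074 -0.0002] | [ 0.4805 -0.3002  0.2048] 0.1488 t 1.15 F [-1.1  -0.27  0.13] grip [0.061 0.   ]
```

```bash
python3 -c "
from h import *
plan(.4942,-.2936,.078,.15)"
```

```text
turn tool z -0.001 then shift [ 0.0145 -0.0045  0.1268] | [ 0.4805 -0.3002  0.2048] 0.1488 t 1.15 F [-1.1  -0.27  0.13] grip [0.061 0.   ]
```

>>> jog_arm([
  [0.014,-0.004,0,0,0,0,0.3],
  [0,0,0.02,0,0,0,0.3],
  [0,0,0,0,0,0,0.3],
])

```text
time_s: 1.45
ee_pos: [0.4915, -0.2963, 0.1833]
eef_rot: [-3.139, 0.003, 0.144]
force: [0.2, -0.2, -0.1]
grip_width: 0.0608
grip_force: 0.0
```

```bash
python3 -c "
from h import *
plan(.4942,-.2936,.078,.15)"
```

```text
turn tool z -0.006 then shift [ 0.0031 -0.0023  0.1053] | [ 0.4915 -0.2963  0.1833] 0.1435 t 1.45 F [ 0.2  -0.21 -0.06] grip [0.061 0.   ]
```

>>> jog_arm([
  [0.002,-0.002,0.03,0,0,-0.005,0.3],
  [0.001,0,0.03,0,0,0,0.3],
  [0,0,0.03,0,0,0,0.3],
  [0,0,0.015,0,0,0,0.3],
  [0,0,0,0,0,0,0.3],
])

```text
time_s: 1.95
ee_pos: [0.4943, -0.2939, 0.0793]
eef_rot: [-3.14, 0.002, 0.149]
force: [-0.2, -1.0, 1.0]
grip_width: 0.0609
grip_force: 0.0
```

>>> jog_arm([
  [0,0,0,0,0,0,-1],
  [0,0,0,0,0,0,-1],
  [0,0,0,0,0,0,-1],
  [0,0,0,0,0,0,-1],
  [0,0,0,0,0,0,-1],
], squeeze=15)

```text
time_s: 2.45
ee_pos: [0.4952, -0.2938, 0.0809]
eef_rot: [3.141, -0.0, 0.15]
force: [0.6, 0.0, -0.0]
grip_width: 0.0243
grip_force: 0.4
```

```bash
python3 -c "
from h import *
plan(.4942,-.2936,.078,.15);print(ctrl.get_obs()['moment'],ctrl.get_obs()['eef_rot'])"
```

```text
turn tool z -0.0 then shift [-0.001  -0.0004  0.0029] | [ 0.4952 -0.2938  0.0809] 0.1498 t 2.45 F [ 0.64  0.04 -0.04] grip [0.024 0.39 ]
[-0.04468323 -0.0146153   0.02652785] [ 3.14122548e+00 -4.08658765e-04  1.49828887e-01]
```

>>> jog_arm([
  [0,0,0,0,0,0,-1],
  [0,0,0,0,0,0,-1],
  [0,0,-0.01,0,0,0,-1],
  [0,0,-0.02,0,0,0,-1],
  [0,0,-0.03,0,0,0,-1],
])

```text
time_s: 2.95
ee_pos: [0.4944, -0.2934, 0.1403]
eef_rot: [-3.14, 0.002, 0.15]
force: [-0.2, -1.0, -0.5]
grip_width: 0.0244
grip_force: 15.0
```

>>> jog_arm([
  [0,0,-0.04,0,0,0,-1],
  [0,0,-0.04,0,0,0,-1],
  [0,0,-0.01,0,0,0,-1],
  [0,0,0,0,0,0,-1],
])

```text
time_s: 3.35
ee_pos: [0.4954, -0.294, 0.2322]
eef_rot: [3.14, -0.002, 0.15]
force: [-0.3, 0.4, -1.1]
grip_width: 0.0236
grip_force: 15.0
```

```bash
python3 -c "
from h import *
plan(.40,.21,.225,-.276)"
```

```text
turn tool z 0.426 then shift [-0.2292 -0.4589  0.0072] | [ 0.4954 -0.294   0.2322] 0.1498 t 3.35 F [-0.31  0.44 -1.11] grip [ 0.024 14.996]
```

>>> jog_arm([
  [0,0,0,0,0,0.142,-1],
  [0,0,0,0,0,0.142,-1],
  [-0.02,-0.045,0,0,0,0.142,-1],
  [-0.02,-0.045,0,0,0,0,-1],
  [-0.02,-0.045,0,0,0,0,-1],
])

```text
time_s: 3.85
ee_pos: [0.466, -0.1474, 0.2284]
eef_rot: [-3.141, 0.003, -0.278]
force: [0.2, -0.1, 0.0]
grip_width: 0.0242
grip_force: 15.0
```

>>> jog_arm([
  [-0.024,-0.045,0,0,0,0,-1],
  [-0.024,-0.045,0,0,0,0,-1],
  [-0.024,-0.045,0,0,0,0,-1],
  [-0.024,-0.045,0,0,0,0,-1],
  [-0.024,-0.045,0,0,0,0,-1],
])

```text
time_s: 4.35
ee_pos: [0.4128, 0.0969, 0.229]
eef_rot: [3.141, 0.002, -0.276]
force: [1.9, -0.7, -0.3]
grip_width: 0.0239
grip_force: 15.0
```

```bash
python3 -c "
from h import *
plan(.42,.247,.14,-.276)"
```

```text
turn tool z -0.0 then shift [-0.034  -0.1464  0.089 ] | [0.4128 0.0969 0.229 ] -0.2765 t 4.35 F [ 1.91 -0.72 -0.32] grip [ 0.024 14.996]
```

>>> jog_arm([
  [-0.011,-0.045,0.02,0,0,0,-1],
  [-0.011,-0.045,0.02,0,0,0,-1],
  [-0.011,-0.045,0.02,0,0,0,-1],
  [0,-0.008,0.025,0,0,0,-1],
  [0,0,0,0,0,0,-1],
])

```text
time_s: 4.85
ee_pos: [0.4192, 0.2408, 0.1417]
eef_rot: [3.136, 0.006, -0.274]
force: [0.2, -0.9, -0.7]
grip_width: 0.0239
grip_force: 15.0
```

```bash
python3 -c "
from h import *
plan(.42,.247,.14,-.276)
import pickle
pickle.dump(ctrl.camera_model('wrist'),open('w2.pkl','wb'))
im=snap('wrist','w2')"
```

```text
turn tool z 0.002 then shift [-0.0009 -0.0061  0.0017] | [0.4192 0.2408 0.1417] -0.2738 t 4.85 F [ 0.23 -0.92 -0.72] grip [ 0.024 14.996]
```

View pics/w2.png

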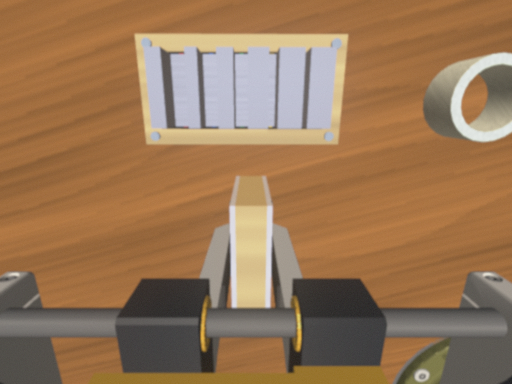

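The wrist view shows the gauge block top spanning columns 146-336, rows 46-130, widest slot at left. The held slab is seen end-on at about column 251.

Run:
```python
from h import *
im=cv2.imread('pics/w2.png')
g=cv2.cvtColor(im,cv2.COLOR_BGR2GRAY)
print(g[84:92,138:346].mean(0).astype(int).tolist())
for c in (238,242,304,310): print(c,im[38:56,c,0].tolist(),im[120:138,c,0].tolist())
cv2.imwrite('pics/c2.png',cv2.resize(im[30:148,132:352],None,fx=3.6,fy=3.6,interpolation=cv2.INTER_CUBIC))
```

```text
[118, 134, 162, 184, 192, 192, 191, 192, 193, 194, 193, 193, 193, 193, 193, 193, 193, 193, 193, 193, 194, 193, 193, 193, 180, 143, 103, 88, 87, 86, 88, 88, 88, 94, 127, 169, 187, 190, 190, 190, 191, 191, 191, 191, 191, 191, 191, 191, 193, 193, 193, 194, 193, 194, 193, 193, 194, 194, 193, 183, 150, 112, 93, 89, 93, 122, 164, 188, 193, 194, 194, 195, 194, 194, 194, 194, 194, 194, 195, 194, 194, 194, 194, 194, 195, 195, 194, 194, 195, 194, 194, 194, 195, 194, 184, 154, 132, 155, 185, 195, 195, 196, 196, 196, 196, 196, 196, 196, 195, 195, 195, 195, 195, 194, 194, 194, 195, 195, 195, 195, 194, 194, 195, 194, 194, 194, 194, 194, 195, 194, 194, 195, 195, 194, 195, 194, 182, 147, 114, 116, 149, 181, 193, 195, 194, 194, 194, 194, 194, 194, 194, 194, 194, 195, 195, 194, 194, 194, 194, 194, 194, 194, 193, 194, 188, 166, 129, 104, 101, 102, 127, 165, 188, 193, 194, 194, 193, 194, 193, 193, 193, 194, 193, 194, 193, 194, 194, 194, 193, 193, 193, 193, 193, 193, 194, 196, 198, 198, 198, 197, 197, 198, 198, 197, 186, 157, 133, 127]
238 [146, 148, 148, 143, 145, 147, 148, 146, 148, 148, 145, 144, 138, 123, 104, 131, 183, 211] [210, 208, 211, 212, 209, 199, 156, 108, 98, 129, 146, 149, 144, 141, 141, 139, 138, 136]
242 [146, 147, 147, 146, 146, 146, 148, 149, 148, 148, 147, 147, 141, 127, 109, 136, 185, 210] [208, 209, 213, 211, 210, 198, 157, 109, 100, 131, 145, 147, 145, 141, 138, 136, 138, 135]
304 [149, 145, 147, 146, 146, 147, 145, 150, 167, 190, 204, 205, 204, 204, 203, 200, 199, 198] [92, 93, 90, 91, 93, 93, 91, 87, 96, 121, 135, 138, 141, 140, 139, 139, 137, 135]
310 [147, 149, 146, 145, 148, 145, 147, 146, 144, 141, 131, 119, 119, 121, 124, 125, 126, 133] [206, 206, 206, 208, 205, 207, 205, 197, 176, 148, 140, 138, 140, 138, 139, 137, 136, 135]
```

View pics/c2.png

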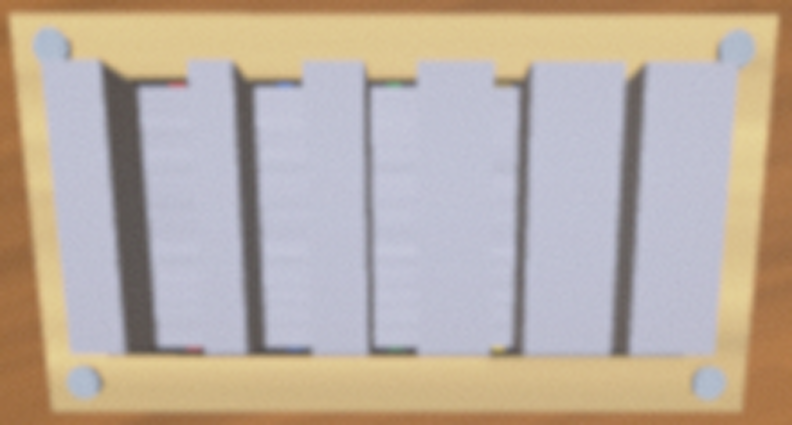

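Run:
```python
from h import *
import pickle
from scipy.spatial.transform import Rotation as Q
from scipy.optimize import least_squares
m=pickle.load(open('w2.pkl','rb'))
ys=np.array([85,70.5,49.5,38.5,21.5,6.5,-6.5,-25.5,-34.5,-57.5,-62.5,-85])/1e3
near=[73,127,203,248,312,369,416,492,523,613,629,714];far=[47,102,189,235,303,366,418,496,532,625,646,739]
W=[];G=[]
for xs,cy,x in((near,353,-.035),(far,62,.035)):
    for c,y in zip(xs,ys):
        W.append(ray('wrist',(132+(c+.5)/3.6-.5,30+(cy+.5)/3.6-.5),.05,m)[:2]);G.append((x,y))
W=np.array(W);G=np.array(G)
def f(p):
    c,s=np.cos(p[2]),np.sin(p[2]);return (p[:2]+p[3]*G@np.array([[c,s],[-s,c]])-W).ravel()
r=least_squares(f,[.52,.22,-.27,1]);print('gauge',r.x.round(4));print((f(r.x).reshape(-1,2)*1e3).round(1).tolist())
im=cv2.imread('pics/w2.png');hsv=cv2.cvtColor(im,cv2.COLOR_BGR2HSV)
o=np.array([.4192,.2408,.1417]);T=Q.from_euler('xyz',[3.136,.006,-.274]).as_matrix()
g=im[:,:,0].astype(int)
for row in (215,235,250,280):
    print(row,g[row,222:282].tolist())
for row,a,b in((215,230.5,272),(250,230.5,272)):
    P=[T.T@(ray('wrist',(u,row),.1747,m)-o) for u in(a,b)];print(np.round(P,4))
```

```text
gauge [ 0.5203  0.2206 -0.2739  0.9935]
[[-0.2, -0.1], [-0.2, -0.3], [-0.5, -1.1], [-0.2, -0.2], [-0.3, -0.2], [-0.2, -0.0], [-0.4, -0.5], [-0.1, 0.6], [-0.3, -0.1], [-0.0, 0.8], [-0.2, 0.1], [-0.2, 0.3], [0.6, 0.6], [0.2, -0.4], [0.3, -0.1], [0.3, 0.1], [0.2, -0.2], [0.3, 0.2], [0.2, 0.0], [0.2, 0.1], [0.1, -0.0], [0.1, -0.1], [0.1, 0.0], [0.1, 0.4]]
215 [65, 69, 65, 69, 68, 67, 88, 149, 210, 226, 226, 226, 217, 180, 148, 143, 143, 146, 144, 143, 145, 144, 147, 143, 143, 144, 143, 144, 144, 144, 146, 145, 146, 146, 142, 145, 143, 145, 144, 146, 145, 145, 144, 146, 173, 214, 225, 227, 226, 216, 164, 104, 72, 69, 70, 71, 70, 68, 69, 69]
235 [145, 144, 146, 147, 143, 143, 137, 149, 188, 222, 228, 228, 223, 198, 164, 146, 144, 144, 144, 144, 143, 145, 145, 145, 145, 144, 145, 145, 145, 144, 145, 142, 145, 141, 142, 145, 146, 141, 144, 145, 144, 144, 145, 154, 184, 218, 228, 228, 227, 212, 166, 142, 142, 144, 142, 145, 144, 142, 144, 143]
250 [144, 145, 146, 145, 132, 96, 67, 93, 159, 214, 226, 225, 224, 208, 174, 155, 151, 151, 152, 150, 152, 150, 150, 151, 152, 152, 150, 152, 150, 151, 151, 150, 149, 151, 151, 152, 154, 150, 152, 152, 150, 150, 150, 167, 195, 221, 226, 226, 217, 166, 100, 67, 93, 126, 144, 145, 144, 144, 146, 143]
280 [93, 62, 54, 51, 46, 46, 50, 67, 123, 189, 223, 228, 227, 221, 188, 157, 143, 144, 143, 145, 143, 145, 144, 144, 146, 142, 143, 145, 144, 144, 143, 143, 142, 144, 145, 144, 144, 145, 143, 144, 143, 146, 151, 182, 221, 226, 229, 224, 196, 133, 71, 51, 49, 47, 53, 53, 62, 85, 121, 138]
[[ 0.0282 -0.0105 -0.0332]
 [ 0.0281  0.0129 -0.0331]]
[[ 0.0062 -0.011  -0.0331]
 [ 0.0061  0.0134 -0.033 ]]
```

```bash
python3 -c "
from h import *
plan(.5043,.1636,.135,-.274)"
```

```text
turn tool z -0.001 then shift [0.1017 0.0509 0.0089] | [0.4201 0.2402 0.1439] -0.2751 t 4.9 F [ 0.82 -0.14 -0.43] grip [ 0.024 14.996]
```

>>> jog_arm([
  [0.035,0.017,0,0,0,0,-1],
  [0.035,0.017,0,0,0,0,-1],
  [0.031,0.017,0,0,0,0,-1],
  [0,0,0,0,0,0,-1],
  [0,0,0,0,0,0,-1],
])

```text
time_s: 5.4
ee_pos: [0.5049, 0.1626, 0.1466]
eef_rot: [-3.141, -0.0, -0.279]
force: [-0.3, 1.1, -0.7]
grip_width: 0.0241
grip_force: 15.0
```

>>> jog_arm([
  [0,0,0,0,0,0,-1],
  [0,0,0,0,0,0,-1],
])

```text
time_s: 5.6
ee_pos: [0.5043, 0.1644, 0.1464]
eef_rot: [-3.141, -0.0, -0.276]
force: [-0.0, -0.3, 0.1]
grip_width: 0.0239
grip_force: 15.0
```

```bash
python3 -c "
from h import *
plan(.5043,.1636,.126,-.274);print(ctrl.get_obs()['eef_rot'])"
```

```text
turn tool z -0.002 then shift [0.0002 0.0007 0.0204] | [0.5043 0.1644 0.1464] -0.2755 t 5.6 F [-0.01 -0.32  0.13] grip [ 0.024 14.996]
[-3.14142124e+00 -2.22416286e-04 -2.75527209e-01]
```

>>> jog_arm([
  [0,0.0005,0.008,0,0,0,-1],
  [0,0,0.006,0,0,0,-1],
  [0,0,0.003,0,0,0,-1],
  [0,0,0,0,0,0,-1],
  [0,0,0,0,0,0,-1],
])

```text
time_s: 6.1
ee_pos: [0.5046, 0.1636, 0.129]
eef_rot: [3.142, 0.0, -0.276]
force: [0.0, -0.3, -1.2]
grip_width: 0.0236
grip_force: 15.0
```

>>> jog_arm([
  [0,0,0.001,0,0,0,-1],
  [0,0,0.001,0,0,0,-1],
  [0,0,0.001,0,0,0,-1],
  [0,0,0.001,0,0,0,-1],
  [0,0,0,0,0,0,-1],
])

```text
time_s: 6.6
ee_pos: [0.5046, 0.1635, 0.1248]
eef_rot: [3.141, 0.0, -0.276]
force: [-0.4, -0.6, -1.2]
grip_width: 0.0239
grip_force: 15.0
```

>>> jog_arm([
  [0,0,0.001,0,0,0,-1],
  [0,0,0.001,0,0,0,-1],
  [0,0,0.001,0,0,0,-1],
  [0,0,0,0,0,0,-1],
])

```text
time_s: 7.0
ee_pos: [0.5045, 0.1635, 0.1218]
eef_rot: [3.141, 0.0, -0.276]
force: [-1.1, -0.6, -0.8]
grip_width: 0.0241
grip_force: 15.0
```

>>> jog_arm([
  [0,0,0.001,0,0,0,-1],
  [0,0,0.0005,0,0,0,-1],
  [0,0,0,0,0,0,-1],
])

```text
time_s: 7.3
ee_pos: [0.5047, 0.1635, 0.1207]
eef_rot: [-3.141, -0.0, -0.276]
force: [-0.8, 0.1, 0.7]
grip_width: 0.0239
grip_force: 15.0
```

>>> jog_arm([
  [0,0,0.0005,0,0,0,-1],
  [0,0,0.0005,0,0,0,-1],
  [0,0,0,0,0,0,-1],
])

```text
time_s: 7.6
ee_pos: [0.5048, 0.1636, 0.12]
eef_rot: [-3.141, -0.001, -0.276]
force: [-1.9, -0.7, 7.8]
grip_width: 0.024
grip_force: 15.0
```

>>> jog_arm([
  [0,0,0.0005,0,0,0,-1],
  [0,0,0,0,0,0,-1],
])

```text
time_s: 7.8
ee_pos: [0.5049, 0.1636, 0.1197]
eef_rot: [-3.141, -0.001, -0.276]
force: [-2.4, -1.1, 10.1]
grip_width: 0.024
grip_force: 15.0
```

Contact came at TCP 0.1207, so slot 1 refuses the foot. I'll wiggle across it lightly to make sure this isn't just misalignment.

>>> jog_arm([
  [0,0,-0.0008,0,0,0,-1],
  [0,0.0008,0,0,0,0,-1],
  [0,0.0007,0,0,0,0,-1],
  [0,0.0005,0,0,0,0,-1],
  [0,0,0,0,0,0,-1],
])

```text
time_s: 8.3
ee_pos: [0.5045, 0.162, 0.1202]
eef_rot: [-3.14, -0.001, -0.276]
force: [0.4, 4.1, 4.9]
grip_width: 0.024
grip_force: 15.0
```

>>> jog_arm([
  [0,-0.001,0,0,0,0,-1],
  [0,-0.001,0,0,0,0,-1],
  [0,-0.001,0,0,0,0,-1],
  [0,-0.001,0,0,0,0,-1],
  [0,0,0,0,0,0,-1],
])

```text
time_s: 8.8
ee_pos: [0.5053, 0.1647, 0.12]
eef_rot: [3.14, -0.001, -0.276]
force: [-1.6, -4.0, 7.1]
grip_width: 0.024
grip_force: 15.0
```

>>> jog_arm([
  [0,0,-0.004,0,0,0,-1],
  [0,0,-0.004,0,0,0,-1],
  [0,-0.014,0,0,0,0,-1],
  [0,-0.014,0,0,0,0,-1],
  [0,0,0,0,0,0,-1],
])

```text
time_s: 9.3
ee_pos: [0.513, 0.1943, 0.1275]
eef_rot: [-3.141, 0.0, -0.274]
force: [-0.3, -0.4, -0.6]
grip_width: 0.0241
grip_force: 15.0
```

>>> jog_arm([
  [0,0,0,0,0,0,-1],
  [0,0,0,0,0,0,-1],
])

```text
time_s: 9.5
ee_pos: [0.5126, 0.1924, 0.1275]
eef_rot: [3.141, 0.0, -0.276]
force: [0.6, 0.2, -0.5]
grip_width: 0.0237
grip_force: 15.0
```

```bash
python3 -c "
from h import *
plan(.5124,.1925,.122,-.274)"
```

```text
turn tool z -0.002 then shift [-0.0003 -0.0001  0.0055] | [0.5126 0.1924 0.1275] -0.2759 t 9.5 F [ 0.58  0.2  -0.55] grip [ 0.024 14.999]
```

Aligned over slot 2.

>>> jog_arm([
  [0,0,0.003,0,0,0,-1],
  [0,0,0.002,0,0,0,-1],
  [0,0,0.001,0,0,0,-1],
  [0,0,0.0005,0,0,0,-1],
  [0,0,0,0,0,0,-1],
])

```text
time_s: 10.0
ee_pos: [0.5128, 0.1923, 0.1213]
eef_rot: [-3.142, 0.0, -0.276]
force: [-0.2, -0.3, -0.5]
grip_width: 0.0237
grip_force: 15.0
```

>>> jog_arm([
  [0,0,0.0005,0,0,0,-1],
  [0,0,0.0005,0,0,0,-1],
  [0,0,0,0,0,0,-1],
])

```text
time_s: 10.3
ee_pos: [0.5128, 0.1924, 0.1202]
eef_rot: [3.142, 0.0, -0.276]
force: [-0.8, -0.3, -0.6]
grip_width: 0.0241
grip_force: 15.0
```

>>> jog_arm([
  [0,0,0.0005,0,0,0,-1],
  [0,0,0.0005,0,0,0,-1],
  [0,0,0.0005,0,0,0,-1],
  [0,0,0,0,0,0,-1],
])

```text
time_s: 10.7
ee_pos: [0.5128, 0.1924, 0.1187]
eef_rot: [3.142, 0.0, -0.276]
force: [-0.5, 0.4, -0.9]
grip_width: 0.0242
grip_force: 15.0
```

>>> jog_arm([
  [0,0,0.0005,0,0,0,-1],
  [0,0,0.0005,0,0,0,-1],
  [0,0,0,0,0,0,-1],
])

```text
time_s: 11.0
ee_pos: [0.5128, 0.1924, 0.1177]
eef_rot: [3.142, 0.0, -0.276]
force: [0.1, 0.4, -0.9]
grip_width: 0.0241
grip_force: 15.0
```

No contact 3 mm below the mouth level, so the foot is entering slot 2. The collar should land at TCP 0.1027, and I must stop if it passes 0.1005.

>>> jog_arm([
  [0,0,0.002,0,0,0,-1],
  [0,0,0.002,0,0,0,-1],
  [0,0,0.002,0,0,0,-1],
  [0,0,0,0,0,0,-1],
])

```text
time_s: 11.4
ee_pos: [0.5127, 0.1923, 0.1114]
eef_rot: [3.141, 0.001, -0.276]
force: [0.4, 0.4, -1.1]
grip_width: 0.0241
grip_force: 15.0
```

>>> jog_arm([
  [0,0,0.002,0,0,0,-1],
  [0,0,0.002,0,0,0,-1],
  [0,0,0.001,0,0,0,-1],
  [0,0,0,0,0,0,-1],
])

```text
time_s: 11.8
ee_pos: [0.5128, 0.1923, 0.1066]
eef_rot: [3.141, 0.0, -0.276]
force: [0.6, 0.7, 0.6]
grip_width: 0.0241
grip_force: 15.0
```

>>> jog_arm([
  [0,0.0006,0,0,0,0,-1],
  [0,0.0006,0,0,0,0,-1],
  [0,0,0,0,0,0,-1],
])

```text
time_s: 12.1
ee_pos: [0.5126, 0.1918, 0.1068]
eef_rot: [-3.14, -0.0, -0.276]
force: [2.3, 4.5, -3.8]
grip_width: 0.0235
grip_force: 15.0
```

>>> jog_arm([
  [0,-0.0008,0,0,0,0,-1],
  [0,-0.0008,0,0,0,0,-1],
  [0,-0.0008,0,0,0,0,-1],
  [0,0,0,0,0,0,-1],
])

```text
time_s: 12.5
ee_pos: [0.5131, 0.1932, 0.1069]
eef_rot: [3.141, 0.0, -0.276]
force: [-1.3, -4.2, 0.9]
grip_width: 0.0241
grip_force: 15.0
```

Both slot walls are felt within about 0.7 mm, equally hard either way, so the fit is snug and slot 2 is the right one. I'll recentre and lower onto the collar.

>>> jog_arm([
  [0,0.0012,0,0,0,0,-1],
  [0,0,0.001,0,0,0,-1],
  [0,0,0.001,0,0,0,-1],
  [0,0,0.001,0,0,0,-1],
  [0,0,0,0,0,0,-1],
])

```text
time_s: 13.0
ee_pos: [0.5127, 0.1924, 0.1036]
eef_rot: [3.141, 0.0, -0.276]
force: [0.8, 0.3, -0.7]
grip_width: 0.0239
grip_force: 15.0
```

>>> jog_arm([
  [0,0,0.0005,0,0,0,-1],
  [0,0,0.0005,0,0,0,-1],
  [0,0,0,0,0,0,-1],
])

```text
time_s: 13.3
ee_pos: [0.5128, 0.1924, 0.1028]
eef_rot: [-3.142, -0.0, -0.276]
force: [0.2, -0.0, -1.0]
grip_width: 0.0238
grip_force: 15.0
```

>>> jog_arm([
  [0,0,0.0005,0,0,0,-1],
  [0,0,0.0005,0,0,0,-1],
  [0,0,0,0,0,0,-1],
])

```text
time_s: 13.6
ee_pos: [0.5129, 0.1924, 0.1022]
eef_rot: [-3.141, -0.0, -0.276]
force: [-1.8, -0.2, 6.1]
grip_width: 0.024
grip_force: 15.0
```

>>> jog_arm([
  [0,0,0.0003,0,0,0,-1],
  [0,0,0,0,0,0,-1],
  [0,0,0,0,0,0,-1],
])

```text
time_s: 13.9
ee_pos: [0.513, 0.1924, 0.1021]
eef_rot: [-3.141, -0.0, -0.276]
force: [-2.7, -1.8, 6.2]
grip_width: 0.0238
grip_force: 15.0
```

Collar landed at the expected height (6 N). Ease off, release, and retreat.

>>> jog_arm([
  [0,0,-0.0005,0,0,0,-1],
  [0,0,0,0,0,0,0],
  [0,0,0,0,0,0,0.2],
  [0,0,0,0,0,0,0.3],
  [0,0,0,0,0,0,0.3],
])

```text
time_s: 14.4
ee_pos: [0.5127, 0.1924, 0.1018]
eef_rot: [3.141, 0.0, -0.276]
force: [0.4, -0.1, 0.0]
grip_width: 0.0529
grip_force: 0.0
```

>>> jog_arm([
  [0,0,-0.01,0,0,0,0.3],
  [0,0,-0.03,0,0,0,0.3],
  [0,0,-0.045,0,0,0,0.3],
  [0,0,-0.03,0,0,0,0.3],
  [0,0,0,0,0,0,0.3],
])

```text
time_s: 14.9
ee_pos: [0.5142, 0.1928, 0.2222]
eef_rot: [-3.137, -0.007, -0.276]
force: [0.4, -0.1, -0.4]
grip_width: 0.0608
grip_force: 0.0
```

>>> jog_arm([
  [-0.04,0,0,0,0,0,0.3],
  [-0.04,0,0,0,0,0,0.3],
  [0,0,0,0,0,0,0.3],
  [0,0,0,0,0,0,0.3],
])

```text
time_s: 15.3
ee_pos: [0.4357, 0.2144, 0.2172]
eef_rot: [-3.141, -0.0, -0.275]
force: [0.4, 0.3, 0.1]
grip_width: 0.0607
grip_force: 0.0
```

Run:
```python
from h import *
plan(.43,.2,.2,-.276)
w=snap('wrist','w3');t=snap('top','t3');s=snap('side','s3')
a=cv2.resize(w[20:220,90:370],(560,400));b=cv2.resize(s[210:310,180:320],(280,200));c=cv2.resize(t[190:260,290:400],(280,178))
out=np.zeros((580,560,3),np.uint8);out[:400]=a;out[400:580,:280]=b[:180];out[400:578,280:]=c
cv2.imwrite('pics/f.png',out[:,:,::-1])
```

```text
turn tool z 0.001 then shift [-0.0016  0.0154  0.0172] | [0.4357 0.2144 0.2172] -0.2753 t 15.3 F [0.41 0.29 0.14] grip [0.061 0.   ]
```

View pics/f.png

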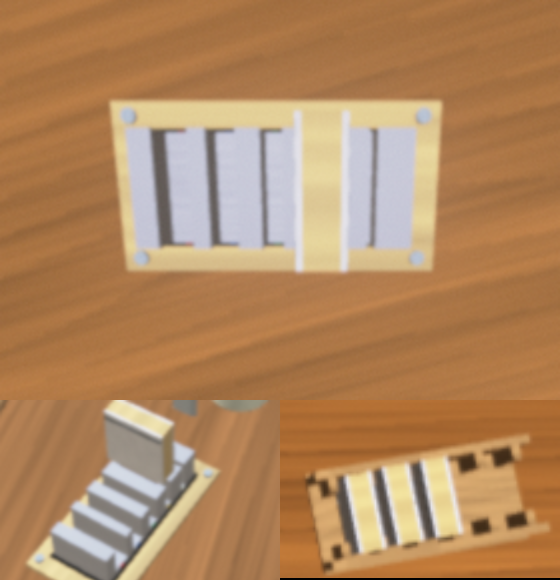

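The slab stands upright and free in slot 2 (wrist panel, about (322,190)). The three other slabs still stand in the rack.

```bash
python3 -c "
from station import ctrl
print(ctrl.hand_in())"
```

```text
the job is handed in; nothing more can be done
None
```

I handed the job in after about 15 s: slot 1 refused the lone slab's foot, and the slab now stands upright and released in slot 2 with its collar on the gauge; the final pictures show the other three slabs still in the rack, but no verdict came back.

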